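Set the carton tape dispenser's colour wheel to magenta and lock it

ROBOT

A 6-joint arm with a two-finger parallel gripper is mounted at the origin on the work surface. World frame = base frame: x ahead of the robot, y to its left, z up, the work surface at z = 0. Lengths are in m, angles in rad, forces in N, time in s.
With the tool pointing down it reaches from about 0.3 to 0.875 m from the base axis. Payload 6.4 kg.
Tool frame: the origin (TCP) lies at the very end of the fingers, on their centre line; the grasp point (between the pads) lies grip_point_offset behind it (grip_point_offset is the distance from the TCP to the grasp point, in m); y points along the fingers, x is the direction in which the jaws open and shut, and the axes are right-handed (so a half turn about y gives the same grasp; the last joint's range is limited). The gripper opens to 85 mm and grips with 20 to 120 N. Pads are 22 mm wide; open, the fingers measure 114 mm over their backs; the gripper's body (76 mm by 85 mm) begins 54 mm behind the grasp point. The pads swing forward as they close: fully open they stand 13 mm farther back than shut.
Start: joints at [-1.403, 0.181, 1.607, -0, 1.354, -0.206], TCP at [0.21, -0.535, 0.231] pointing down, gripper open.
Joint ranges: [-2.99, 2.99], [-0.89, 2.07], [0.3, 2.58], [-1.14, 4.28], [0, 2.63], [-3.12, 3.12]. Speed limits (rad/s): [2.57, 2.57, 3.01, 3.14, 3.14, 3.14].

INTERFACE

Orientations are given as a unit quaternion [w, x, y, z].
In Python, from bench import get_obs, camera, camera_model, hand_in, grip_point_offset gives the robot as it stands.
- The arm moves only by the shell command python3 -m jog 'ROWS'. ROWS is JSON, a list of rows, each a list of 7 numbers: the shift along the tool's x, y, z in mm, then the turn, a rotation vector about the tool's x, y, z in degrees, then the gripper's target within -1 to 1 (shut at 1, half-way at 0, fully open at -1). In form: [[x, y, z, ax, ay, az, grip], ...]. A call has 1 to 8 rows; each row shifts and turns the commanded pose from where the row before left it, along the tool's axes as they then stand; what a row does not reach is not made up. A row lasts 1/12 s, in which the tool goes at most 41.7 mm and 7.16 degrees, less where a joint would pass 70% of its speed; a pose out of reach is approached as far as the arm can. A call is refused whole if a number of a shift passes 41.7 or a number of a turn 7.16, either way. A call with a gripper value outside its range is refused whole. The fingers move at their own pace and stop on an object; the grip force is fixed at half the most. Time passes only in rows, so rows that do not move let the fingers close. It gives the time, the measured TCP pose, the force and the opening at its end, in the units of the state.
- get_obs(): the state, without advancing time (a new reading comes with each control period).
- camera(name): name is "scene" or "top" or "wrist"; returns the picture (420x560x3 uint8, blue, green, red); there is no depth.
- camera_model(name): a dict with "K" (3x3 intrinsics, pixels), "pose" (4x4, takes a point from camera to world coordinates). Camera axes: x right, y down, z forward; pixel columns grow to the right and rows downward; lengths in m; the calibration is good to about 2 mm. A picture is of the moment at which its call begins: read the wrist's pose just before it. camera_model takes no time and is no camera call; for the wrist camera it gives the pose at the moment of the call.
- hand_in(): hands the job in, once; it reports no verdict.
The state is a dict: "time_s": time; "q": joint angles; "dq": joint speeds; "joint_efforts": joint torques, N m; "eef_pos": TCP position; "eef_rot": TCP orientation; "wrist_force": force on the tool from outside, world axes, zero at the start; "torque": the same for the moment, N m; "opening": opening from 0.0 (shut) to 1.0 (fully open).
Only numpy, scipy, OpenCV 4.12 (cv2) and the standard library are available. Lean on these libraries where they do the work, as an engineer would, in place of code of your own. Each camera call takes 0.05 s, during which the arm holds its last target.

TASK

Set the tape dispenser for the peony cartons: with a fingertip pressed lightly on the black ring of the springy colour wheel, drag the wheel round until the magenta sector fills the window, and only then push the yellow lock tab fully home, to the end with the magenta stripe. Go gently: never push on the dispenser or its wheel harder than 20 N (the lock tab may be pushed harder). Leave everything else on the table where it is.

Things in the scene. Friction and masses are not known exactly. Their poses are not given: they have to be found in the camera images.
- dispenser: White bench tape dispenser, fixed. Origin: on the table straight below the wheel's axle; z up, x from the axle to the window (away from the robot), y left. Housing from x -125 to +145 and y -175 to +200 mm; flat deck 60 mm above the table. Over 20 N on it or its wheel is too hard.
- hub (a point): Point on the wheel's axle at deck height, 60 mm above the table. The wheel is a level disc, radius 100, 6 mm thick, without a knob. From the axle out: steel hub to 20 mm, flush; black rubber touch ring 22 to 66 mm; eight 45 degree colour sectors to 100 mm, one magenta (others white, yellow, grey, green, blue). Shut fingers up to 40 mm across, 42 mm out, clear the window frame all round.
- face_max (a point): Point on the axle 84 mm above the table: the highest the wheel's face can be. The face's true height is NOT reported and differs between units, 70 to 84 mm. The wheel floats on a spring: gives at 3 to 4 N, then about 4.5 N per mm, hard stop after 8 mm; rises when let go. Turning takes 0.25 N m, about 6 N of drag at 42 mm: a press of 10 to 14 N grips, a lighter one slips.
- wheel (a joint): Angle of the colour wheel, rad, growing anticlockwise seen from above. 0 (and any whole turn: 6.283, -6.283) has the magenta sector centred in the window; at angle a its centre lies a anticlockwise from the window. It fills the window within 0.18 rad. It turns freely both ways; starts from 0.8 to 5.4.
- window (a point): Centre of the opening of the fixed black window frame on the dispenser, 88 mm above the table, 85 mm from the axle. The opening is 32 mm wide (along the rim) and 22 mm in the radial direction; the frame reaches inward to 66 mm from the axle and its top is 94 mm above the table; its post stands outside the wheel.
- lock_base: Grey base of the lock slide, 100 x 34 x 8 mm, fixed on the deck at the right shoulder of the dispenser; origin at the centre of its underside (60 mm above the table), axes like the dispenser's. A magenta stripe marks its +x end, where the tab is home.
- lock (a joint): Travel of the yellow lock tab along the base's +x, m: 0 open (start), 0.030 fully home against its stop. Friction 4 N; stays where it is left.
- lock_tab (a point): Centre of the top of the yellow lock tab, a block 20 mm long (along the travel), 18 mm wide and 28 mm tall above its base, top 97 mm above the table. Moves with the tab.
- tape_roll: Yellow roll of tape standing flat on the dispenser's left shoulder, outer radius 42, hole radius 30, height 44 mm; origin at the centre of its underside. Leave alone.
- flask: Steel flask, radius 34, height 235 mm, origin under its centre. Leave alone.
- twine: Spool of brown twine, radius 35, height 70 mm, origin under its centre. Leave alone.
- tape_gun: Orange hand tape gun lying flat, 183 x 90 x 54 mm, origin under its middle, tape end to its x. Leave alone.
- snips: Red-handled garden snips lying flat, 180 x 52 x 17 mm, origin under the pivot, blades to its x. Leave alone.

How it is judged:
On the way, in this order (a step that is already met when the one before it is completed fails the run):
1. the magenta sector fills the window, with the lock tab still open ((value of joint wheel between -6.4632 and -6.1032 rad or value of joint wheel between -0.18 and 0.18 rad or value of joint wheel between 6.1032 and 6.4632 rad or value of joint wheel between 12.3864 and 12.7464 rad) and value of joint lock below 0.008 m and velocity of joint wheel between -0.05 and 0.05 rad/s), for 0.2 s.
2. the lock tab is pushed fully home with the magenta sector still in the window ((value of joint wheel between -6.4632 and -6.1032 rad or value of joint wheel between -0.18 and 0.18 rad or value of joint wheel between 6.1032 and 6.4632 rad or value of joint wheel between 12.3864 and 12.7464 rad) and value of joint lock above 0.027 m), for 0.2 s.
At the end, for the whole second after the job is handed in: The magenta sector fills the window (wheel within 0.18 rad of centred) and is at rest, and the lock tab is home to within 3 mm of its stop (all of step 2 and velocity of joint wheel between -0.05 and 0.05 rad/s); the robot touches nothing.
It fails at once if the dispenser or its wheel is pushed with more than 20 N (contact force between anything else and dispenser above 20 N).
It fails at once if the tape roll, flask, twine, tape gun or snips is moved by more than 25 mm (distance of any of tape_roll, flask, twine, tape_gun, snips from where it was at the start of the episode above 0.025 m).
It also fails if it takes over 64 s, if anything falls off the work surface, if the arm or the gripper's body presses on something with over 40 N, if the wrist force passes 120 N, or if a joint passes its speed limit or range.

## Working session

There is one attempt and no reset: what is moved stays moved. The work goes in short steps, Python scripts to look and compute and a shell command to move; the robot and the scene stay as the last step left them, time stands still between calls to the robot, and variables do not carry over. Pictures are saved under pics/ and viewed, and the job is handed in when it is done.

```bash
ls; mkdir -p pics; python3 - <<'E'
from bench import *
import cv2,numpy as np
print(get_obs(), grip_point_offset)
for n in ["scene","top"]:
    cv2.imwrite(f"pics/{n}0.png",camera(n)); m=camera_model(n); print(n,np.array(m["K"]).round(1).tolist(),np.array(m["pose"]).round(4).tolist())
E
```

```text
pics
{'time_s': 0.0, 'q': array([-1.40332357e+00,  1.81582091e-01,  1.60802224e+00, -1.58456086e-05,
        1.35380429e+00, -2.06314867e-01]), 'dq': array([ 8.59306062e-04,  1.78858782e-04, -9.33762920e-04,  8.62536198e-06,
        1.97609846e-04,  9.78539333e-04]), 'joint_efforts': array([ 2.03795239e-04, -4.44873512e+01, -3.51340055e+01, -2.38809016e-04,
        9.15571785e-03, -1.15670170e-05]), 'eef_pos': array([ 0.20986522, -0.53472579,  0.2303542 ]), 'eef_rot': array([ 0.58465628, -0.58373843,  0.39883708, -0.39793902]), 'wrist_force': array([-0.16196559, -0.07161147, -0.60857388]), 'torque': array([0.06465938, 0.01724398, 0.02404913]), 'opening': 1.0010850796531994} 0.0187
scene [[501.1, 0.0, 272.0], [0.0, 501.1, 206.4], [0.0, 0.0, 1.0]] [[0.2105, 0.8399, -0.5003, 1.2777], [0.9776, -0.1815, 0.1066, -0.1392], [-0.0013, -0.5115, -0.8593, 1.3388], [0.0, 0.0, 0.0, 1.0]]
top [[475.7, 0.0, 273.5], [0.0, 475.7, 210.4], [0.0, 0.0, 1.0]] [[-0.0145, -0.9981, 0.0593, 0.4706], [-0.9999, 0.0144, -0.0018, -0.0095], [0.0009, -0.0593, -0.9982, 1.3983], [0.0, 0.0, 0.0, 1.0]]
```

View pics/scene0.png

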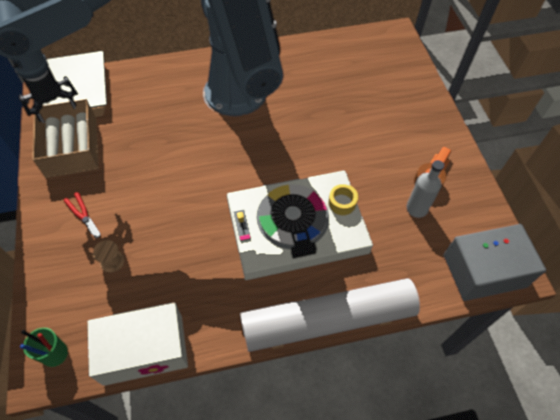

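View pics/top0.png

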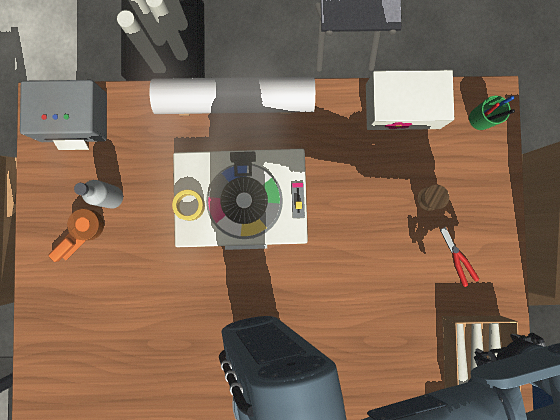

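The dispenser is at top-view (244,200), with the window at (242,160), the lock at (298,198) and the magenta sector to the lower left at about (220,212). I'll zoom in and compute positions.

```bash
cat > h.py <<'E'
import numpy as np,cv2
from bench import *
def ray(n,uv,z,m=None):
    m=m or camera_model(n);K=np.array(m["K"]);P=np.array(m["pose"])
    d=P[:3,:3]@np.linalg.solve(K,[uv[0],uv[1],1.]);o=P[:3,3]
    return o+d*(z-o[2])/d[2]
def proj(n,p,m=None):
    m=m or camera_model(n);K=np.array(m["K"]);P=np.array(m["pose"])
    c=P[:3,:3].T@(np.array(p)-P[:3,3]);c=K@c;return c[:2]/c[2]
E
python3 - <<'E'
from h import *
t=cv2.imread("pics/top0.png");s=cv2.imread("pics/scene0.png")
c=cv2.resize(t[140:260,165:315],None,fx=5,fy=5,interpolation=cv2.INTER_CUBIC);cv2.imwrite("pics/tz.png",c)
c=cv2.resize(s[165:280,220:380],None,fx=5,fy=5,interpolation=cv2.INTER_CUBIC);cv2.imwrite("pics/sz.png",c)
# corners of the deck
print(ray("top",(244,200),.075))
hsv=cv2.cvtColor(t,cv2.COLOR_BGR2HSV)
m=cv2.inRange(hsv,(145,90,50),(178,255,255))
n,l,st,ce=cv2.connectedComponentsWithStats(m)
for i in range(1,n):
    if st[i,4]>8: print("mag",ce[i],st[i],ray("top",ce[i],.077)[:2])
m=cv2.inRange(hsv,(22,100,60),(34,255,255))
n,l,st,ce=cv2.connectedComponentsWithStats(m)
for i in range(1,n):
    if st[i,4]>8: print("yel",ce[i],st[i],ray("top",ce[i],.097)[:2])
E
```

```text
[0.57945087 0.06985123 0.075     ]
mag [398.05217391 124.9826087 ] [385 122  27   7 115] [ 0.78469556 -0.36584728]
mag [296.80851064 184.65957447] [292 183  11   5  47] [ 0.62011007 -0.07812239]
mag [215.89473684 209.15384615] [208 197  17  26 247] [0.55486791 0.14819722]
yel [187.72750643 204.46272494] [172 190  33  31 389] [0.56759507 0.22292708]
yel [298.14 204.66] [295 201   7   8  50] [ 0.562681   -0.07977537]
yel [252.30215827 227.85611511] [241 219  26  17 278] [0.50092133 0.04666335]
```

View pics/tz.png

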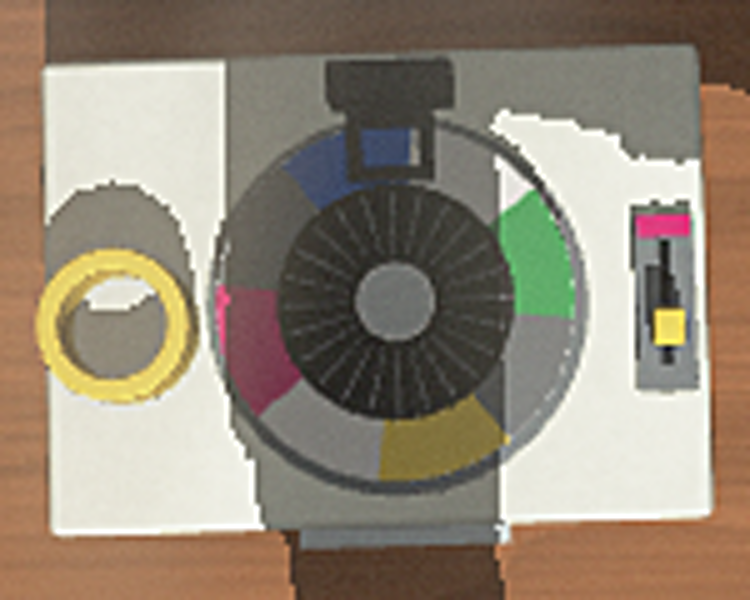

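View pics/sz.png

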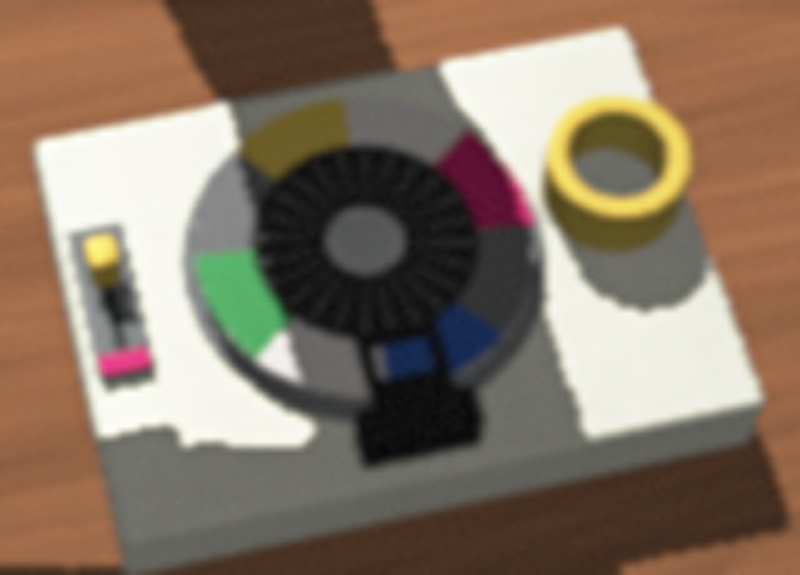

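```bash
python3 - <<'E'
from h import *
from scipy.optimize import least_squares
t=cv2.imread("pics/top0.png");s=cv2.imread("pics/scene0.png")
def hub(img,u,v,r,lo,hi):
    g=cv2.cvtColor(img,cv2.COLOR_BGR2GRAY); hv=cv2.cvtColor(img,cv2.COLOR_BGR2HSV)
    print(g[v-14:v+15:2,u].tolist(), g[v,u-14:u+15:2].tolist())
    m=np.zeros_like(g); cv2.circle(m,(u,v),r,255,-1)
    b=cv2.bitwise_and(cv2.inRange(g,lo,hi),m)
    n,l,st,ce=cv2.connectedComponentsWithStats(b); i=l[v,u]; print(ce[i],st[i]); return ce[i]
a=hub(t,244,200,14,75,255); b=hub(s,293,213,14,65,255)
def f(p): return np.r_[proj("top",p)-a,proj("scene",p)-b]
r=least_squares(f,[.58,.07,.075]);print("hub",r.x,r.fun)
for z in(.07,.077,.084):print(z,ray("top",a,z),ray("scene",b,z))
# deck corners from top zoom (pix = 165+X/5-.4...)
for X,Y in[(43,68),(696,45),(713,516),(53,533)]:
    print(ray("top",(165+(X+.5)/5-.5,140+(Y+.5)/5-.5),.06))
# triangulate lock tab
hs=cv2.cvtColor(s,cv2.COLOR_BGR2HSV);m=cv2.inRange(hs,(20,120,120),(34,255,255))
n,l,st,ce=cv2.connectedComponentsWithStats(m)
for i in range(1,n):
    if st[i,4]>8: print("yel",ce[i],st[i],ray("scene",ce[i],.097)[:2])
E
```

```text
[51, 47, 52, 85, 113, 110, 108, 111, 112, 106, 111, 50, 62, 65, 73] [55, 55, 52, 107, 111, 111, 116, 111, 111, 111, 119, 46, 61, 62, 58]
[243.615 199.815] [236 192  16  16 200]
[24, 24, 25, 33, 80, 86, 87, 86, 88, 89, 73, 26, 27, 26, 28] [22, 23, 18, 72, 89, 87, 87, 86, 87, 87, 90, 48, 26, 26, 34]
[292.54716981 212.77358491] [285 207  16  13 159]
hub [0.57940025 0.07037008 0.08178008] [ 0.04954495  0.00770214  0.05223795 -0.00413085]
0.07 [0.58039737 0.07122366 0.07      ] [0.57283729 0.07218154 0.07      ]
0.077 [0.57981878 0.07079801 0.077     ] [0.57672616 0.07101534 0.077     ]
0.084 [0.57924019 0.07037237 0.084     ] [0.58061502 0.06984914 0.084     ]
[0.71679597 0.27019532 0.06      ]
[ 0.72466152 -0.10065391  0.06      ]
[ 0.4576242 -0.1053149  0.06     ]
[0.4534854  0.26511655 0.06      ]
yel [344.05629139 197.05298013] [330 185  28  24 302] [0.56803615 0.22669019]
yel [239.90322581 215.4516129 ] [237 213   7   6  31] [ 0.56469923 -0.08117317]
```

```bash
cat > ang.py <<'E'
from h import *
def ang(img,n="top",H=(.5794,.0704,.081),yaw=.017):
    m=camera_model(n);hs=cv2.cvtColor(img,cv2.COLOR_BGR2HSV)
    ts=np.deg2rad(np.arange(0,360,1.));w=[]
    for r in(.076,.082,.088):
        px=np.array([proj(n,(H[0]+r*np.cos(a),H[1]+r*np.sin(a),H[2]),m) for a in ts])
        v=cv2.remap(img,px[:,0].astype(np.float32)[None],px[:,1].astype(np.float32)[None],cv2.INTER_LINEAR)
        h=cv2.cvtColor(v,cv2.COLOR_BGR2HSV)[0].astype(int)
        k=(h[:,0]>145)&(h[:,0]<179)&(h[:,1]>90)
        if k.any():
            c=np.exp(1j*ts[k]).mean();mu=np.angle(c)
            d=np.angle(np.exp(1j*(ts[k]-mu)))
            print(r,"magenta from",round(np.degrees(mu+d.min()),1),"to",round(np.degrees(mu+d.max()),1),"mid-yaw deg",round(np.degrees(mu+(d.min()+d.max())/2-yaw),1),k.sum())
        else: print(r,"none")
if __name__=="__main__":
    import sys; i=camera("top");cv2.imwrite(f"pics/{sys.argv[1]}.png",cv2.resize(i[140:260,165:315],None,fx=5,fy=5,interpolation=cv2.INTER_CUBIC));ang(i)
E
python3 -c "
from ang import *
ang(cv2.imread('pics/top0.png'))
o=get_obs()
from scipy.spatial.transform import Rotation as R
q=o['eef_rot'];print(R.from_quat([q[1],q[2],q[3],q[0]]).as_matrix().round(3),o['eef_pos'])"
```

```text
0.076 magenta from 85.0 to 128.0 mid-yaw deg 105.5 44
0.082 magenta from 86.0 to 128.0 mid-yaw deg 106.0 43
0.088 magenta from 98.0 to 127.0 mid-yaw deg 111.5 30
[[ 0.365 -0.     0.931]
 [-0.931  0.002  0.365]
 [-0.002 -1.     0.   ]] [ 0.2098998  -0.5347947   0.23046618]
```

Magenta is about 106° anticlockwise, the face is near z 0.08, and the dispenser yaw is about 1°. Next I shut the fingers and travel over.

```bash
python3 -m jog '[[-23,0,29.5,0,0,0,1],[-23,0,29.5,0,0,0,1],[-23,0,29.5,0,0,0,1],[-23,0,29.5,0,0,0,1],[-23,0,29.5,0,0,0,1],[-23,0,29.5,0,0,0,1],[-23,0,29.5,0,0,0,1],[-23,0,29.5,0,0,0,1]]'
python3 -m jog '[[-23,0,29.5,0,0,0,1],[-23,0,29.5,0,0,0,1],[-23,0,29.5,0,0,0,1],[-23,0,29.5,0,0,0,1],[-23,0,29.5,0,0,0,1],[-23,0,29.5,0,0,0,1],[-23,0,29.5,0,0,0,1],[-23,0,29.5,0,0,0,1]]'
python3 -m jog '[[-23,0,29.5,0,0,0,1],[-23,0,29.5,0,0,0,1],[-23,0,29.5,0,0,0,1]]'
python3 -m jog '[[0,0,0,0,-6.7,0,1],[0,0,0,0,-6.7,0,1],[0,0,0,0,-6.7,0,1],[0,0,0,0,-6.7,0,1],[0,0,0,0,-6.7,0,1],[0,0,0,0,-6.7,0,1],[0,0,0,0,-6.7,0,1],[0,0,0,0,-6.7,0,1]]'
cat > st.py <<'E'
from h import *
from scipy.spatial.transform import Rotation as R
def st(target=None):
    o=get_obs();q=o['eef_rot'];M=R.from_quat([q[1],q[2],q[3],q[0]]).as_matrix();p=o['eef_pos']
    d=p[:2]-np.array([.5794,.0704])
    print("t",round(o['time_s'],2),"p",p.round(4),"F",o['wrist_force'].round(2),"q",o['q'].round(2),"open",round(o['opening'],2))
    print("r",np.hypot(*d).round(4),"phi",np.degrees(np.arctan2(d[1],d[0])).round(1),"tool z yaw",np.degrees(np.arctan2(M[1,2],M[0,2])).round(1),"y axis",M[:,1].round(3))
    if target is not None: print("to go mm tool:",(M.T@(np.array(target)-p)*1000).round(1))
E
python3 -c "
from st import *
st((.5903,.1110,.1))"
```

```text
time_s: 0.77
eef_pos: [0.3629, -0.276, 0.231]
eef_rot: [0.584, -0.584, 0.399, -0.398]
wrist_force: [0.5, 0.2, -0.2]
opening: 0.002
time_s: 1.43
eef_pos: [0.5154, -0.0184, 0.231]
eef_rot: [-0.584, 0.584, -0.398, 0.398]
wrist_force: [0.1, -0.4, 0.7]
opening: -0.001
time_s: 1.68
eef_pos: [0.5725, 0.0781, 0.2308]
eef_rot: [-0.584, 0.584, -0.399, 0.398]
wrist_force: [1.4, -1.0, 0.3]
opening: -0.003
time_s: 2.35
eef_pos: [0.5719, 0.0762, 0.2307]
eef_rot: [-0.701, 0.701, -0.091, 0.09]
wrist_force: [0.1, -0.0, -0.2]
opening: -0.0
t 2.35 p [0.5719 0.0762 0.2307] F [ 0.1  -0.02 -0.15] q [-0.07  0.19  1.6  -0.    1.35  0.18] open -0.0
r 0.0095 phi 142.2 tool z yaw 75.4 y axis [-0.001  0.    -1.   ]
to go mm tool: [  9.2 130.7  38.3]
```

```bash
python3 -m jog '[[4.6,25,19.1,0,0,0,1],[4.6,35,19.1,0,0,0,1],[0,35,0,0,0,0,1],[0,25,0,0,0,0,1],[0,8,0,0,0,0,1],[0,4,0,0,0,0,1],[0,0,0,0,0,0,1],[0,0,0,0,0,0,1]]'
python3 -c "
from st import *
st((.5903,.1110,.085))
cv2.imwrite('pics/s1.png',cv2.resize(camera('scene')[120:280,200:400],None,fx=3.5,fy=3.5))"
```

```text
time_s: 3.02
eef_pos: [0.5923, 0.1105, 0.1011]
eef_rot: [0.701, -0.701, 0.091, -0.093]
wrist_force: [1.1, -0.6, 0.8]
opening: -0.002
t 3.02 p [0.5923 0.1105 0.1011] F [ 1.13 -0.63  0.81] q [-0.01  0.38  1.64  0.    1.12  0.25] open -0.0
r 0.0421 phi 72.2 tool z yaw 75.0 y axis [ 0.003 -0.    -1.   ]
to go mm tool: [-2.1 16.1 -0.1]
```

View pics/s1.png

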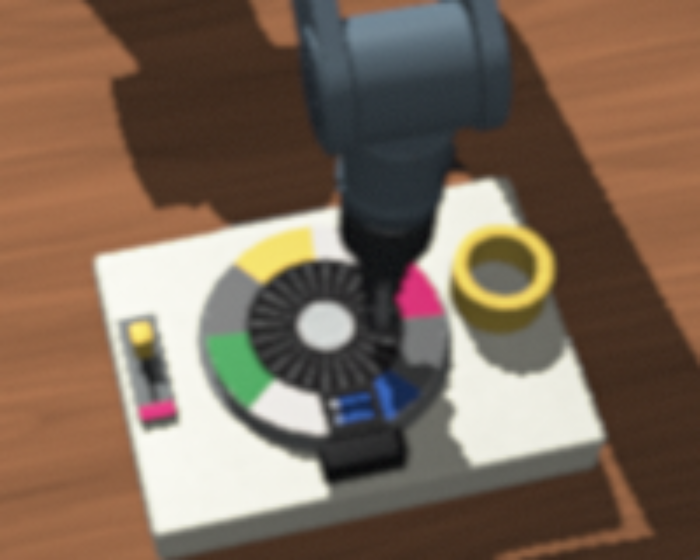

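Shut fingers are poised above the black ring, left of the hub and beside the magenta sector. I'll feel down in small steps.

```bash
python3 -m jog '[[-1,6,0,0,0,0,1],[-1,6,0,0,0,0,1],[0,2,0,0,0,0,1],[0,1,0,0,0,0,1],[0,0,0,0,0,0,1],[0,0,0,0,0,0,1]]'
for i in 1 2; do python3 -c "
from st import *
st()"; done
python3 -m jog '[[0,1,0,0,0,0,1],[0,0,0,0,0,0,1],[0,0,0,0,0,0,1]]'
python3 -m jog '[[0,1,0,0,0,0,1],[0,0,0,0,0,0,1],[0,0,0,0,0,0,1]]'
```

```text
time_s: 3.57
eef_pos: [0.589, 0.1112, 0.0843]
eef_rot: [-0.701, 0.701, -0.092, 0.092]
wrist_force: [0.0, -0.3, 0.1]
opening: -0.0
t 3.57 p [0.589  0.1112 0.0843] F [ 0.04 -0.29  0.1 ] q [-0.01  0.4   1.65 -0.    1.09  0.25] open -0.0
r 0.042 phi 76.7 tool z yaw 75.0 y axis [-0. -0. -1.]
t 3.57 p [0.589  0.1112 0.0843] F [ 0.04 -0.29  0.1 ] q [-0.01  0.4   1.65 -0.    1.09  0.25] open -0.0
r 0.042 phi 76.7 tool z yaw 75.0 y axis [-0. -0. -1.]
time_s: 3.82
eef_pos: [0.5891, 0.1112, 0.0833]
eef_rot: [0.701, -0.701, 0.092, -0.092]
wrist_force: [0.5, -0.6, 0.2]
opening: -0.001
time_s: 4.07
eef_pos: [0.589, 0.1112, 0.0822]
eef_rot: [-0.701, 0.701, -0.092, 0.092]
wrist_force: [-0.0, -0.4, -0.1]
opening: 0.0
```

```bash
python3 -m jog '[[0,1,0,0,0,0,1],[0,0,0,0,0,0,1],[0,0,0,0,0,0,1]]'
python3 -m jog '[[0,1,0,0,0,0,1],[0,0,0,0,0,0,1],[0,0,0,0,0,0,1]]'
```

```text
time_s: 4.32
eef_pos: [0.589, 0.1112, 0.0812]
eef_rot: [-0.701, 0.701, -0.092, 0.092]
wrist_force: [-0.4, -0.7, 1.0]
opening: -0.001
time_s: 4.57
eef_pos: [0.5892, 0.1112, 0.0805]
eef_rot: [0.701, -0.701, 0.092, -0.092]
wrist_force: [-0.0, 1.2, 1.3]
opening: -0.0
```

```bash
python3 -m jog '[[0,1,0,0,0,0,1],[0,0,0,0,0,0,1],[0,0,0,0,0,0,1],[0,0,0,0,0,0,1]]'
python3 -m jog '[[0,1,0,0,0,0,1],[0,0,0,0,0,0,1],[0,0,0,0,0,0,1],[0,0,0,0,0,0,1]]'
```

```text
time_s: 4.9
eef_pos: [0.5893, 0.1113, 0.0799]
eef_rot: [0.701, -0.701, 0.092, -0.092]
wrist_force: [-0.6, -0.1, 4.9]
opening: 0.003
time_s: 5.23
eef_pos: [0.5894, 0.1113, 0.0792]
eef_rot: [0.701, -0.701, 0.092, -0.092]
wrist_force: [-3.0, 0.8, 7.1]
opening: 0.0
```

```bash
python3 -m jog '[[0,1,0,0,0,0,1],[0,0,0,0,0,0,1],[0,0,0,0,0,0,1],[0,0,0,0,0,0,1]]'
python3 -m jog '[[0,0.5,0,0,0,0,1],[0,0,0,0,0,0,1],[0,0,0,0,0,0,1],[0,0,0,0,0,0,1]]'
```

```text
time_s: 5.57
eef_pos: [0.5895, 0.1113, 0.0785]
eef_rot: [0.701, -0.701, 0.092, -0.092]
wrist_force: [-2.9, 0.4, 9.3]
opening: 0.002
time_s: 5.9
eef_pos: [0.5895, 0.1113, 0.0782]
eef_rot: [0.701, -0.701, 0.092, -0.092]
wrist_force: [-3.9, 0.5, 9.7]
opening: 0.001
```

```bash
python3 -m jog '[[0,0.5,0,0,0,0,1],[2.2,0.1,-0.06,0,3,0,1],[2.2,0,-0.06,0,3,0,1],[2.2,0,-0.06,0,3,0,1],[2.2,0,-0.06,0,3,0,1]]'
python3 -c "
from st import *
st()"
python3 ang.py t1
```

```text
time_s: 6.32
eef_pos: [0.5972, 0.1088, 0.0776]
eef_rot: [0.688, -0.687, 0.166, -0.166]
wrist_force: [-6.2, 3.0, 12.4]
opening: -0.002
t 6.32 p [0.5972 0.1088 0.0776] F [-6.2   3.04 12.41] q [-0.02  0.42  1.63  0.    1.08  0.46] open -0.0
r 0.0423 phi 65.2 tool z yaw 62.9 y axis [-0.     0.001 -1.   ]
0.076 magenta from 93.0 to 128.0 mid-yaw deg 109.5 15
0.082 magenta from 89.0 to 128.0 mid-yaw deg 107.5 29
0.088 magenta from 89.0 to 128.0 mid-yaw deg 107.5 37
```

View pics/t1.png

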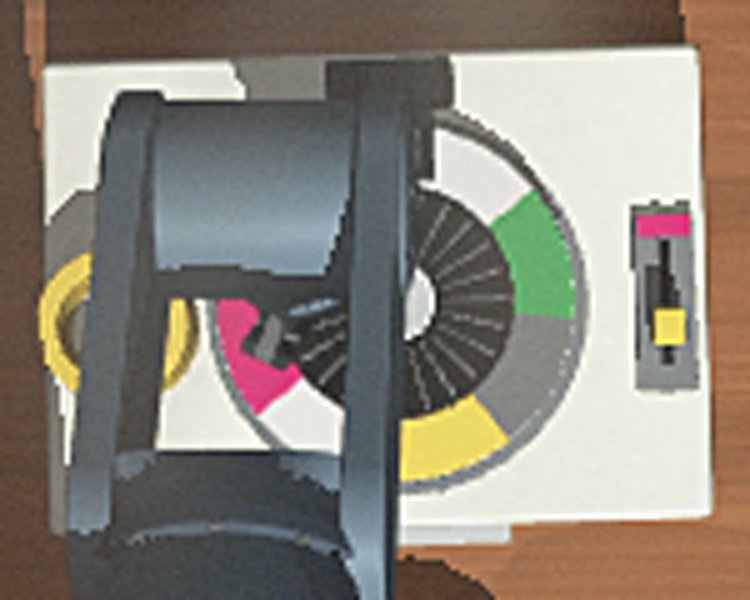

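The wheel has not moved: the green edge and the magenta lower edge are unchanged, so the finger slid at about 12 N. I'll press slightly harder and keep going.

```bash
python3 -m jog '[[0,0.6,0,0,0,0,1],[2.2,0,-0.06,0,3,0,1],[2.2,0,-0.06,0,3,0,1],[2.2,0,-0.06,0,3,0,1],[2.2,0,-0.06,0,3,0,1]]'
python3 -c "
from st import *
st()"
python3 ang.py t2
```

```text
time_s: 6.78
eef_pos: [0.6047, 0.1044, 0.0773]
eef_rot: [0.667, -0.666, 0.237, -0.237]
wrist_force: [-5.9, 3.7, 13.6]
opening: 0.002
t 6.78 p [0.6047 0.1044 0.0773] F [-5.92  3.65 13.61] q [-0.02  0.44  1.61  0.    1.09  0.66] open 0.0
r 0.0424 phi 53.3 tool z yaw 50.9 y axis [ 0.     0.001 -1.   ]
0.076 magenta from 108.0 to 120.0 mid-yaw deg 113.0 13
0.082 magenta from 81.0 to 120.0 mid-yaw deg 99.5 26
0.088 magenta from 82.0 to 120.0 mid-yaw deg 100.0 33
```

View pics/t2.png

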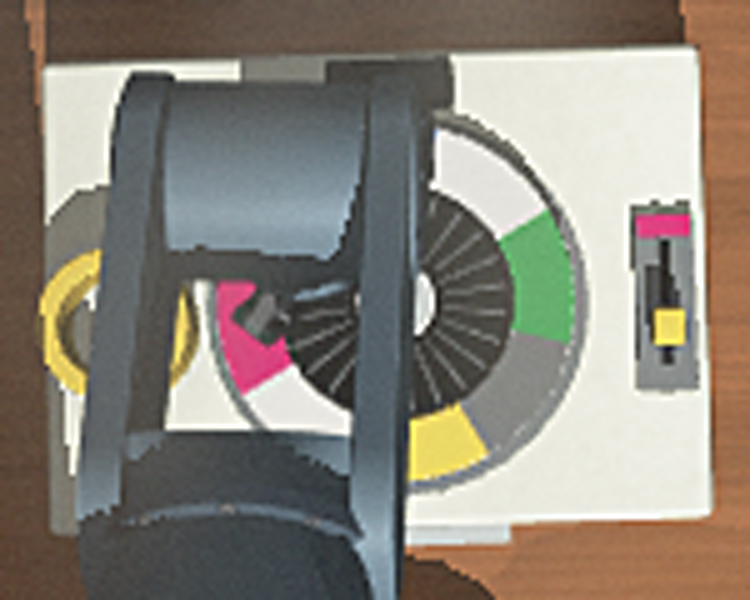

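Now it grips (turned ~8°). Continue at this press.

```bash
python3 -m jog '[[2.2,0,-0.06,0,3,0,1],[2.2,0,-0.06,0,3,0,1],[2.2,0,-0.06,0,3,0,1],[2.2,0,-0.06,0,3,0,1]]'
python3 -m jog '[[2.2,0,-0.06,0,3,0,1],[2.2,0,-0.06,0,3,0,1],[2.2,0,-0.06,0,3,0,1],[2.2,0,-0.06,0,3,0,1]]'
python3 -c "
from st import *
st()"
python3 ang.py t3
```

```text
time_s: 7.17
eef_pos: [0.6114, 0.0984, 0.0774]
eef_rot: [0.639, -0.637, 0.305, -0.305]
wrist_force: [-3.8, 5.8, 13.1]
opening: 0.003
time_s: 7.5
eef_pos: [0.6166, 0.0912, 0.0776]
eef_rot: [0.604, -0.601, 0.37, -0.37]
wrist_force: [-2.4, 5.1, 12.4]
opening: -0.003
t 7.5 p [0.6166 0.0912 0.0776] F [-2.43  5.07 12.39] q [-0.04  0.45  1.59  0.    1.1   1.06] open -0.0
r 0.0426 phi 29.2 tool z yaw 26.9 y axis [ 0.002  0.002 -1.   ]
0.076 magenta from 85.0 to 118.0 mid-yaw deg 100.5 34
0.082 magenta from 82.0 to 118.0 mid-yaw deg 99.0 37
0.088 magenta from 78.0 to 118.0 mid-yaw deg 97.0 41
```

View pics/t3.png

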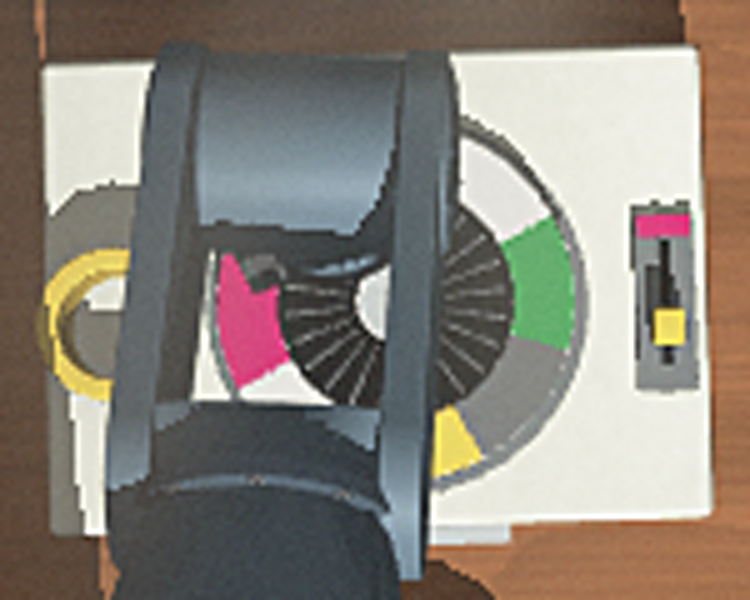

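Slipping again below about 13 N. I'll move the contact slightly outward (more leverage, still clear of the frame) and press a bit more.

```bash
python3 -m jog '[[0,0,2.2,0,-2,0,1],[0,0.3,2.2,0,0,0,1],[0,0.4,0,0,0,0,1],[0,0,0,0,0,0,1]]'
python3 -m jog '[[2.46,0,-0.06,0,3,0,1],[2.46,0,-0.06,0,3,0,1],[2.46,0,-0.06,0,3,0,1],[2.46,0,-0.06,0,3,0,1]]'
python3 -c "
from st import *
st()"
python3 ang.py t4
```

```text
time_s: 7.88
eef_pos: [0.619, 0.0917, 0.0764]
eef_rot: [-0.609, 0.61, -0.359, 0.358]
wrist_force: [-8.5, -0.6, 15.0]
opening: 0.001
time_s: 8.22
eef_pos: [0.6233, 0.084, 0.0767]
eef_rot: [0.569, -0.567, 0.421, -0.421]
wrist_force: [-6.2, 5.1, 13.1]
opening: -0.001
t 8.22 p [0.6233 0.084  0.0767] F [-6.2   5.08 13.13] q [-0.06  0.47  1.57  0.    1.1   1.22] open -0.0
r 0.046 phi 17.2 tool z yaw 16.9 y axis [ 0.     0.002 -1.   ]
0.076 magenta from 72.0 to 110.0 mid-yaw deg 90.0 39
0.082 magenta from 72.0 to 110.0 mid-yaw deg 90.0 39
0.088 magenta from 67.0 to 110.0 mid-yaw deg 87.5 44
```

```bash
python3 -m jog '[[2.4,0.1,-0.5,0,3,0,1],[2.4,0.1,-0.5,0,3,0,1],[2.4,0,-0.4,0,3,0,1],[2.4,0,-0.2,0,3,0,1]]'
python3 -c "
from st import *
st()"
python3 ang.py t5
python3 -m jog '[[2.4,0,-0.06,0,3,0,1],[2.4,0.1,-0.06,0,3,0,1],[2.4,0.1,-0.06,0,3,0,1],[2.4,0.1,-0.06,0,3,0,1]]'
python3 -c "
from st import *
st()"
python3 ang.py t6
```

```text
time_s: 8.6
eef_pos: [0.6249, 0.0745, 0.077]
eef_rot: [0.522, -0.52, 0.478, -0.478]
wrist_force: [-3.7, 6.0, 12.7]
opening: -0.001
t 8.6 p [0.6249 0.0745 0.077 ] F [-3.71  6.01 12.73] q [-0.07  0.47  1.57  0.    1.1   1.41] open -0.0
r 0.0457 phi 5.2 tool z yaw 4.9 y axis [ 0.003  0.002 -1.   ]
0.076 magenta from 62.0 to 98.0 mid-yaw deg 79.0 37
0.082 magenta from 62.0 to 98.0 mid-yaw deg 79.0 37
0.088 magenta from 62.0 to 98.0 mid-yaw deg 79.0 37
time_s: 8.98
eef_pos: [0.6247, 0.0651, 0.0767]
eef_rot: [0.469, -0.467, 0.53, -0.53]
wrist_force: [-3.4, 6.3, 14.7]
opening: -0.0
t 8.98 p [0.6247 0.0651 0.0767] F [-3.45  6.3  14.71] q [-0.09  0.46  1.58  0.    1.1   1.61] open -0.0
r 0.0457 phi -6.7 tool z yaw -7.1 y axis [ 0.003  0.002 -1.   ]
0.076 magenta from 57.0 to 87.0 mid-yaw deg 71.0 31
0.082 magenta from 60.0 to 62.0 mid-yaw deg 60.0 3
0.088 none
```

Full grip now (12° per 4 rows); about 63° remain.

```bash
python3 -m jog '[[2.4,0,-0.06,0,3,0,1],[2.4,0,-0.06,0,3,0,1],[2.4,0,-0.06,0,3,0,1],[2.4,0,-0.06,0,3,0,1]]'
python3 -m jog '[[2.4,0,-0.06,0,3,0,1],[2.4,0,-0.06,0,3,0,1],[2.4,0,-0.06,0,3,0,1],[2.4,0,-0.06,0,3,0,1]]'
python3 -c "
from st import *
st()"
python3 ang.py t7
```

```text
time_s: 9.37
eef_pos: [0.6231, 0.0558, 0.0769]
eef_rot: [-0.412, 0.408, -0.576, 0.576]
wrist_force: [-1.6, 6.5, 13.7]
opening: 0.0
time_s: 9.7
eef_pos: [0.6198, 0.0469, 0.0771]
eef_rot: [-0.35, 0.345, -0.615, 0.616]
wrist_force: [0.1, 6.4, 13.1]
opening: -0.002
t 9.7 p [0.6198 0.0469 0.0771] F [ 0.07  6.41 13.05] q [-0.12  0.45  1.6   0.    1.09  2.  ] open -0.0
r 0.0467 phi -30.2 tool z yaw -31.1 y axis [ 0.006  0.002 -1.   ]
0.076 none
0.082 none
0.088 none
```

View pics/t7.png

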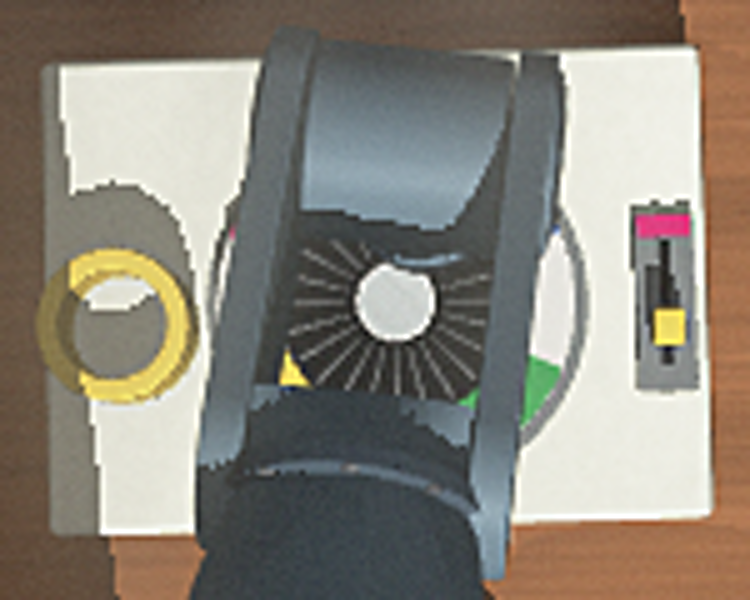

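The white/green and magenta edges put the wheel at about 43° remaining.

```bash
python3 -m jog '[[2.4,0.2,-0.06,0,3,0,1],[2.4,0.1,-0.06,0,3,0,1],[2.4,0.1,-0.06,0,3,0,1],[2.4,0,-0.06,0,3,0,1]]'
python3 -m jog '[[2.4,0,-0.06,0,3,0,1],[2.4,0,-0.06,0,3,0,1],[2.4,0,-0.06,0,3,0,1],[2.4,0,-0.06,0,3,0,1]]'
python3 -c "
from st import *
st()
s=camera('scene');cv2.imwrite('pics/s8.png',cv2.resize(s[165:280,220:380],None,fx=5,fy=5,interpolation=cv2.INTER_CUBIC));ang(s,'scene') if 0 else None"
python3 ang.py t8;python3 -c "
from ang import *
ang(camera('scene'),'scene')"
```

```text
time_s: 10.08
eef_pos: [0.6146, 0.0391, 0.077]
eef_rot: [-0.284, 0.279, -0.648, 0.649]
wrist_force: [2.5, 5.7, 12.1]
opening: -0.003
time_s: 10.42
eef_pos: [0.6081, 0.0323, 0.0772]
eef_rot: [-0.215, 0.209, -0.674, 0.675]
wrist_force: [3.3, 5.2, 10.9]
opening: -0.001
t 10.42 p [0.6081 0.0323 0.0772] F [ 3.26  5.21 10.94] q [-0.14  0.42  1.63  0.    1.07  2.39] open -0.0
r 0.0476 phi -53.0 tool z yaw -55.1 y axis [ 0.008  0.001 -1.   ]
0.076 none
0.082 none
0.088 magenta from 45.0 to 47.0 mid-yaw deg 45.0 3
0.076 magenta from 2.0 to 47.0 mid-yaw deg 23.5 46
0.082 magenta from 2.0 to 47.0 mid-yaw deg 23.5 45
0.088 magenta from 1.0 to 47.0 mid-yaw deg 23.0 45
```

View pics/s8.png

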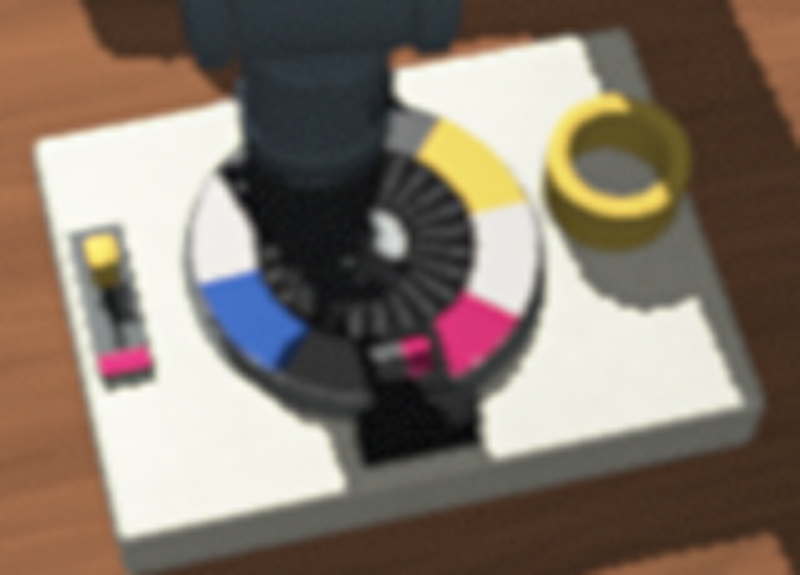

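View pics/t8.png

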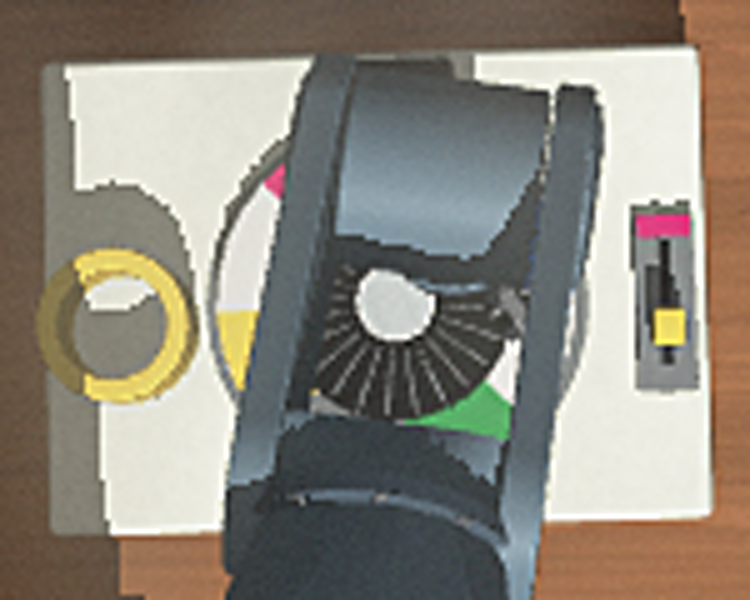

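The scene camera gives the wheel at about 23.5°, with a grey/magenta boundary in the window. Continue about 21° with a touch more press.

```bash
python3 -m jog '[[2.4,0.3,-0.2,0,3,0,1],[2.4,0.3,-0.2,0,3,0,1],[2.4,0.2,-0.2,0,3,0,1],[2.4,0.1,-0.1,0,3,0,1]]'
python3 -m jog '[[2.4,0.1,-0.1,0,3,0,1],[2.4,0.1,-0.1,0,3,0,1],[2.4,0.1,-0.1,0,3,0,1]]'
python3 -c "
from st import *
from ang import ang
st()
s=camera('scene');cv2.imwrite('pics/s9.png',cv2.resize(s[165:280,220:380],None,fx=5,fy=5,interpolation=cv2.INTER_CUBIC));ang(s,'scene')"
```

```text
time_s: 10.9
eef_pos: [0.6003, 0.0274, 0.0768]
eef_rot: [-0.144, 0.137, -0.692, 0.694]
wrist_force: [4.8, 3.3, 13.4]
opening: -0.001
time_s: 11.15
eef_pos: [0.5939, 0.0248, 0.0767]
eef_rot: [-0.089, 0.081, -0.701, 0.703]
wrist_force: [5.9, 1.6, 13.4]
opening: -0.004
t 11.15 p [0.5939 0.0248 0.0767] F [ 5.87  1.62 13.45] q [-0.16  0.4   1.68  0.    1.06  2.74] open -0.0
r 0.0478 phi -72.4 tool z yaw -76.1 y axis [ 0.011 -0.    -1.   ]
0.076 magenta from -13.0 to 30.0 mid-yaw deg 7.5 44
0.082 magenta from -11.0 to 30.0 mid-yaw deg 8.5 41
0.088 magenta from -11.0 to 30.0 mid-yaw deg 8.5 40
```

View pics/s9.png

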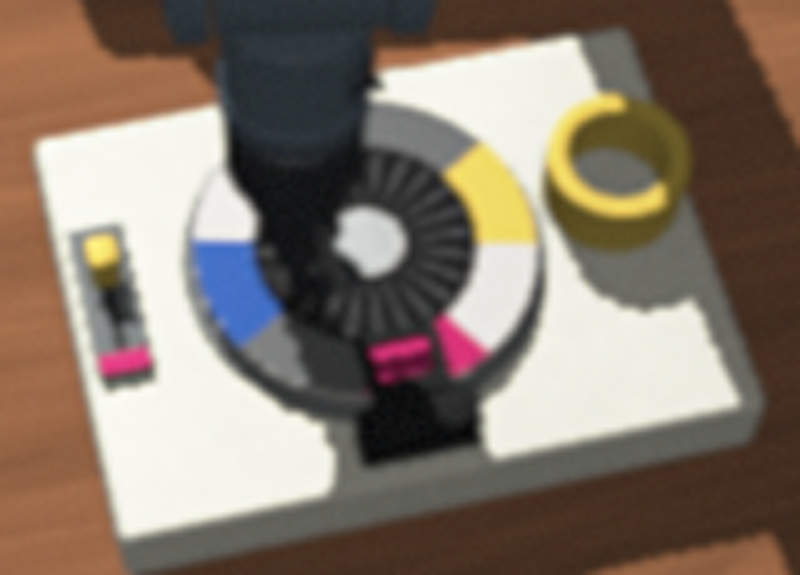

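About 7° remain.

```bash
python3 -m jog '[[2.1,0.1,-0.1,0,2.5,0,1],[2.1,0.1,-0.1,0,2.5,0,1],[2.1,0,-0.1,0,2.5,0,1],[0,0,0,0,0,0,1],[0,0,0,0,0,0,1]]'
python3 -c "
from st import *
from ang import ang
st()
s=camera('scene');ang(s,'scene')"
```

```text
time_s: 11.62
eef_pos: [0.5877, 0.0233, 0.0766]
eef_rot: [-0.044, 0.036, -0.705, 0.707]
wrist_force: [4.7, 1.0, 13.7]
opening: -0.004
t 11.62 p [0.5877 0.0233 0.0766] F [ 4.68  0.98 13.69] q [-0.16  0.38  1.69  0.    1.05  2.87] open -0.0
r 0.0478 phi -80.0 tool z yaw -83.5 y axis [ 0.011 -0.001 -1.   ]
0.076 magenta from -22.0 to 21.0 mid-yaw deg -1.5 44
0.082 magenta from -22.0 to 22.0 mid-yaw deg -1.0 44
0.088 magenta from -22.0 to 22.0 mid-yaw deg -1.0 43
```

Centred at about -1°. Lift straight up and check.

```bash
python3 -m jog '[[-0.5,-1,0,0,0,0,1],[0,-2,0,0,0,0,1],[0,-4,0,0,0,0,1],[0,-15,0,0,0,0,1],[0,-30,0,0,0,0,1],[0,-30,0,0,0,0,1],[-10,0,30,0,0,0,1],[-10,0,30,0,0,0,1]]'
python3 -c "
from st import *
from ang import ang
st()
s=camera('scene');cv2.imwrite('pics/s10.png',cv2.resize(s[140:280,200:380],None,fx=4.4,fy=4.2,interpolation=cv2.INTER_CUBIC));ang(s,'scene')
M=camera_model('scene')
for n,rng in(('yel',((20,120,120),(34,255,255))),('mag',((145,90,60),(178,255,255)))):
  m=cv2.inRange(cv2.cvtColor(s,cv2.COLOR_BGR2HSV),*rng)
  k,l,a,c=cv2.connectedComponentsWithStats(m)
  for i in range(1,k):
    if a[i,4]>8:print(n,c[i].round(1),a[i],ray('scene',c[i],.097).round(4))
"
```

```text
time_s: 12.33
eef_pos: [0.6113, -0.0328, 0.1572]
eef_rot: [-0.043, 0.04, -0.706, 0.706]
wrist_force: [0.8, -0.5, 0.1]
opening: 0.001
t 12.33 p [ 0.6113 -0.0328  0.1572] F [ 0.8  -0.47  0.15] q [-0.25  0.33  1.58  0.    1.23  2.78] open 0.0
r 0.108 phi -72.8 tool z yaw -83.3 y axis [ 0.004 -0.001 -1.   ]
0.076 magenta from -22.0 to 23.0 mid-yaw deg -0.5 46
0.082 magenta from -22.0 to 23.0 mid-yaw deg -0.5 41
0.088 magenta from -22.0 to 23.0 mid-yaw deg -0.5 45
yel [337.8 198.8] [330 184  22  25 174] [0.5699 0.2073 0.097 ]
yel [319.  206.9] [311 197  17  20 205] [0.585  0.1467 0.097 ]
yel [240.  215.2] [237 212   7   7  32] [ 0.5638 -0.0807  0.097 ]
mag [299.2 237.1] [288 232  26  13 206] [0.6677 0.0677 0.097 ]
mag [244.5 237. ] [240 234  10   7  50] [ 0.6354 -0.081   0.097 ]
mag [152.3 369.1] [138 365  30   9 140] [ 0.9409 -0.3645  0.097 ]
```

View pics/s10.png

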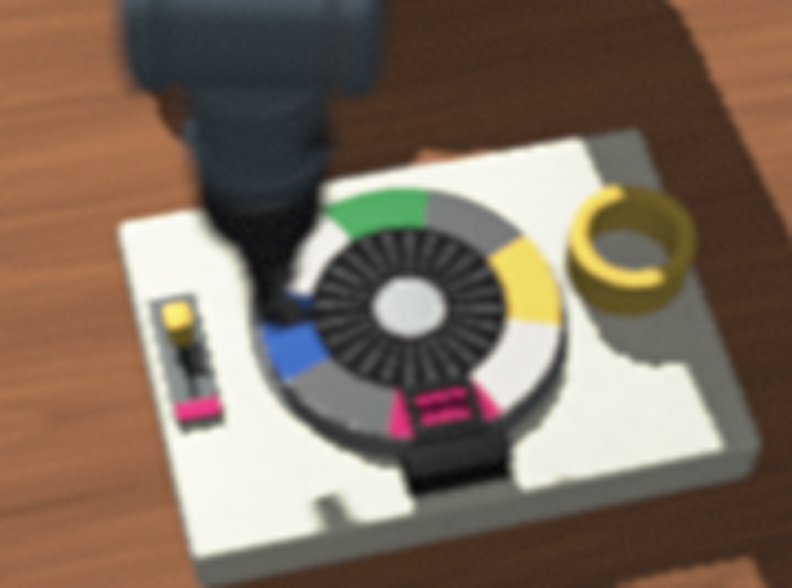

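Magenta fills the window symmetrically. Now I go behind the lock tab (tab top near 0.563, -0.080).

```bash
python3 -m jog '[[0,0,0,0,5.7,0,1],[22,0,12,0,0,0,1],[22,0,12,0,0,0,1],[22,0,12,0,0,0,1],[20,0,12,0,0,0,1],[0,30,0,0,0,0,1],[0,0,0,0,0,0,1],[0,0,0,0,0,0,1]]'
python3 -c "
from st import *
from ang import ang
st((.525,-.0800,.077))
s=camera('scene');ang(s,'scene')
t=camera('top');cv2.imwrite('pics/t10.png',cv2.resize(t[140:260,205:355],None,fx=5,fy=5,interpolation=cv2.INTER_CUBIC))
cv2.imwrite('pics/s11.png',cv2.resize(s[140:280,200:380],None,fx=4.4,fy=4.2,interpolation=cv2.INTER_CUBIC))"
```

```text
time_s: 13.05
eef_pos: [0.5231, -0.0819, 0.1232]
eef_rot: [0.003, -0.006, 0.708, -0.706]
wrist_force: [-0.9, 0.2, 0.3]
opening: -0.004
t 13.05 p [ 0.5231 -0.0819  0.1232] F [-0.86  0.22  0.31] q [-0.38  0.21  1.81  0.    1.13  2.75] open -0.0
r 0.1624 phi -110.3 tool z yaw -89.2 y axis [-0.004  0.002 -1.   ]
to go mm tool: [-2.1 46.2 -1.8]
0.076 magenta from -22.0 to 23.0 mid-yaw deg -0.5 44
0.082 magenta from -22.0 to 23.0 mid-yaw deg -0.5 41
0.088 magenta from -22.0 to 23.0 mid-yaw deg -0.5 45
```

View pics/s11.png

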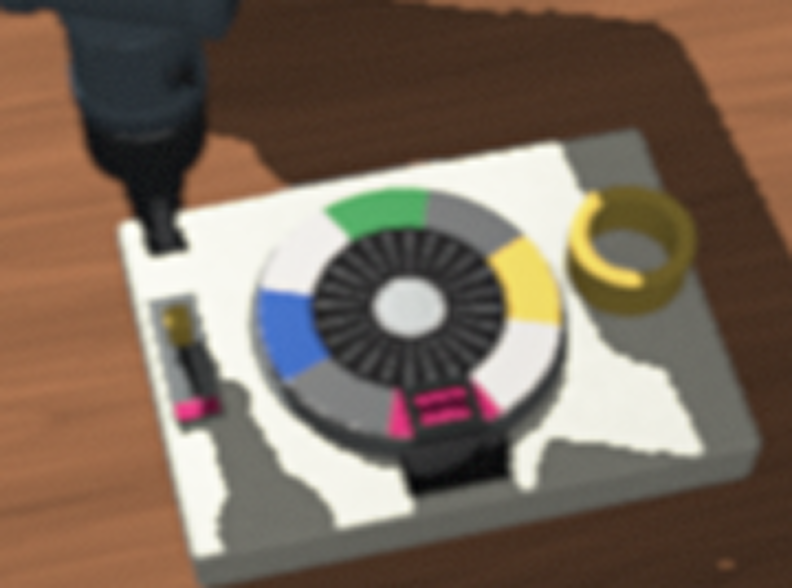

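Fingers stand behind the tab and above the base end, so it is clear to descend.

```bash
python3 -m jog '[[0,15,-1,0,0,0,1],[0,15,-1,0,0,0,1],[0,10,0,0,0,0,1],[0,4,0,0,0,0,1],[0,2,0,0,0,0,1],[0,0,0,0,0,0,1],[0,0,0,0,0,0,1]]'
python3 -m jog '[[-4,0,0,0,0,0,1],[-4,0,0,0,0,0,1],[0,0,0,0,0,0,1],[0,0,0,0,0,0,1]]'
python3 -m jog '[[-3,0,0,0,0,0,1],[-3,0,0,0,0,0,1],[0,0,0,0,0,0,1],[0,0,0,0,0,0,1]]'
python3 -c "
from st import *
from ang import ang
st((.563,-.0800,.077))
s=camera('scene')
cv2.imwrite('pics/s12.png',cv2.resize(s[140:280,200:380],None,fx=4.4,fy=4.2,interpolation=cv2.INTER_CUBIC))"
```

```text
time_s: 13.73
eef_pos: [0.5253, -0.0807, 0.0793]
eef_rot: [-0.005, 0.005, -0.707, 0.707]
wrist_force: [0.5, 0.3, -0.5]
opening: 0.004
time_s: 14.07
eef_pos: [0.5332, -0.0805, 0.079]
eef_rot: [-0.005, 0.005, -0.707, 0.707]
wrist_force: [-0.5, 0.6, -0.2]
opening: -0.004
time_s: 14.4
eef_pos: [0.5388, -0.0803, 0.0785]
eef_rot: [0.005, -0.005, 0.707, -0.707]
wrist_force: [-0.3, 0.0, -1.1]
opening: -0.003
t 14.4 p [ 0.5388 -0.0803  0.0785] F [-0.26  0.03 -1.07] q [-0.37  0.3   1.8   0.    1.04  2.76] open -0.0
r 0.1561 phi -105.1 tool z yaw -89.2 y axis [-0.  0. -1.]
to go mm tool: [-24.2   1.5   0.1]
```

View pics/s12.png

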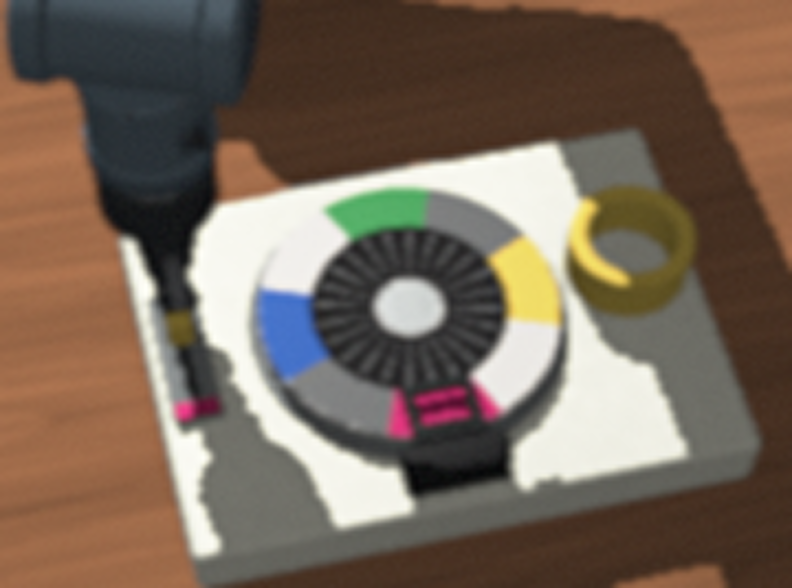

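Lined up and just behind the tab. Push in steps.

```bash
for i in 1; do python3 -m jog '[[-3,0,0,0,0,0,1],[-3,0,0,0,0,0,1],[0,0,0,0,0,0,1]]'
python3 -m jog '[[-3,0,0,0,0,0,1],[-3,0,0,0,0,0,1],[0,0,0,0,0,0,1]]'
python3 -m jog '[[-3,0,0,0,0,0,1],[-3,0,0,0,0,0,1],[-3,0,0,0,0,0,1],[0,0,0,0,0,0,1]]'; done
python3 -c "
from st import *
from ang import ang
st((.563,-.0800,.077))
s=camera('scene');ang(s,'scene')
cv2.imwrite('pics/s13.png',cv2.resize(s[140:280,200:380],None,fx=4.4,fy=4.2,interpolation=cv2.INTER_CUBIC))"
```

```text
time_s: 14.7
eef_pos: [0.5445, -0.0801, 0.0784]
eef_rot: [0.005, -0.005, 0.707, -0.707]
wrist_force: [-2.4, -0.1, 1.1]
opening: 0.004
time_s: 14.95
eef_pos: [0.5509, -0.08, 0.0783]
eef_rot: [0.005, -0.005, 0.707, -0.707]
wrist_force: [-2.8, 0.5, 0.2]
opening: 0.002
time_s: 15.28
eef_pos: [0.5601, -0.0799, 0.0784]
eef_rot: [0.005, -0.005, 0.707, -0.707]
wrist_force: [-1.4, 0.5, 0.7]
opening: 0.004
t 15.28 p [ 0.5601 -0.0799  0.0784] F [-1.42  0.5   0.73] q [-0.35  0.35  1.74  0.    1.05  2.78] open 0.0
r 0.1515 phi -97.3 tool z yaw -89.2 y axis [ 0.  0. -1.]
to go mm tool: [-2.9  1.4  0.2]
0.076 magenta from -22.0 to 23.0 mid-yaw deg -0.5 45
0.082 magenta from -22.0 to 23.0 mid-yaw deg -0.5 41
0.088 magenta from -22.0 to 23.0 mid-yaw deg -0.5 45
```

View pics/s13.png

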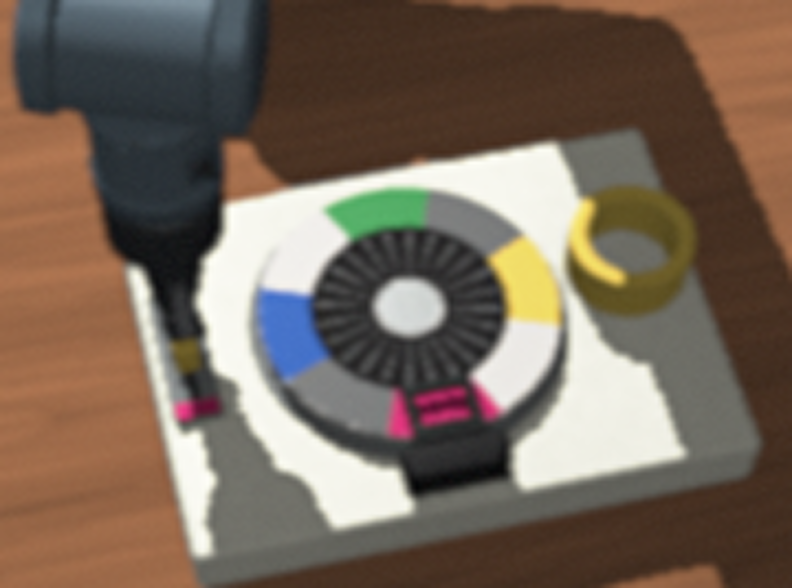

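The tab is moving (contact began near x 0.541). Expect the stop at about x 0.571.

```bash
python3 -m jog '[[-3,0,0,0,0,0,1],[-3,0,0,0,0,0,1],[0,0,0,0,0,0,1]]'
python3 -m jog '[[-2,0,0,0,0,0,1],[0,0,0,0,0,0,1],[0,0,0,0,0,0,1]]'
python3 -m jog '[[-1.5,0,0,0,0,0,1],[0,0,0,0,0,0,1],[0,0,0,0,0,0,1]]'
```

```text
time_s: 15.58
eef_pos: [0.566, -0.0798, 0.0785]
eef_rot: [0.005, -0.005, 0.707, -0.707]
wrist_force: [-2.9, 0.7, -1.9]
opening: -0.003
time_s: 15.83
eef_pos: [0.5679, -0.0799, 0.0785]
eef_rot: [0.005, -0.005, 0.707, -0.707]
wrist_force: [-1.7, 1.4, -0.6]
opening: -0.001
time_s: 16.08
eef_pos: [0.5692, -0.0799, 0.0786]
eef_rot: [0.005, -0.005, 0.707, -0.707]
wrist_force: [-2.9, 1.5, -1.2]
opening: 0.002
```

```bash
python3 -m jog '[[-1.5,0,0,0,0,0,1],[0,0,0,0,0,0,1],[0,0,0,0,0,0,1]]'
python3 -m jog '[[-1,0,0,0,0,0,1],[0,0,0,0,0,0,1],[0,0,0,0,0,0,1]]'
```

```text
time_s: 16.33
eef_pos: [0.5696, -0.0798, 0.0785]
eef_rot: [0.004, -0.006, 0.707, -0.707]
wrist_force: [-9.0, 0.5, 2.3]
opening: 0.003
time_s: 16.58
eef_pos: [0.5697, -0.0798, 0.0785]
eef_rot: [0.003, -0.007, 0.707, -0.707]
wrist_force: [-12.6, 0.3, 5.8]
opening: -0.002
```

The stop is felt at x 0.5697 (force up, no motion). Retreat and check.

```bash
python3 -m jog '[[3,0,0,0,0,0,1],[10,0,0,0,0,0,1],[10,0,0,0,0,0,1],[0,-30,0,0,0,0,1],[0,-40,0,0,0,0,1],[20,-30,20,0,0,0,1],[25,0,25,0,0,0,1],[25,0,25,0,0,0,1]]'
python3 -m jog '[[20,0,25,0,0,0,1],[20,0,25,0,0,0,1],[0,0,0,0,0,0,1],[0,0,0,0,0,0,1]]'
python3 -c "
from st import *
from ang import ang
st()
s=camera('scene');ang(s,'scene');t=camera('top');ang(t)
cv2.imwrite('pics/s14.png',cv2.resize(s[140:280,200:380],None,fx=4.4,fy=4.2,interpolation=cv2.INTER_CUBIC))
cv2.imwrite('pics/t14.png',t)
for nm,im in(('scene',s),('top',t)):
  m=cv2.inRange(cv2.cvtColor(im,cv2.COLOR_BGR2HSV),(20,100,70),(34,255,255))
  k,l,a,c=cv2.connectedComponentsWithStats(m)
  for i in range(1,k):
    if a[i,4]>8:print(nm,c[i].round(1),a[i],ray(nm,c[i],.097).round(4))
"
```

```text
time_s: 17.25
eef_pos: [0.4821, -0.1531, 0.1825]
eef_rot: [-0.009, 0.003, -0.705, 0.709]
wrist_force: [-0.2, -0.8, -0.2]
opening: 0.005
time_s: 17.58
eef_pos: [0.4408, -0.2038, 0.1798]
eef_rot: [-0.005, 0.003, -0.706, 0.708]
wrist_force: [-0.1, 0.7, 0.2]
opening: 0.001
t 17.58 p [ 0.4408 -0.2038  0.1798] F [-0.07  0.74  0.22] q [-0.68  0.03  1.88  0.    1.23  2.45] open 0.0
r 0.3072 phi -116.8 tool z yaw -89.4 y axis [ 0.003 -0.002 -1.   ]
0.076 magenta from -22.0 to 23.0 mid-yaw deg -0.5 45
0.082 magenta from -22.0 to 23.0 mid-yaw deg -0.5 45
0.088 magenta from -22.0 to 23.0 mid-yaw deg -0.5 46
0.076 magenta from -21.0 to 24.0 mid-yaw deg 0.5 10
0.082 magenta from -21.0 to 23.0 mid-yaw deg 0.0 33
0.088 magenta from -20.0 to 23.0 mid-yaw deg 0.5 32
scene [342.9 199. ] [329 185  29  30 569] [0.5737 0.2217 0.097 ]
scene [319.  207.1] [310 197  18  20 229] [0.5855 0.1464 0.097 ]
scene [242.2 225.1] [239 221   7  10  55] [ 0.5968 -0.0805  0.097 ]
top [214.3 201.1] [208 188  14  27 291] [0.5758 0.1501 0.097 ]
top [186.4 204.3] [172 190  33  30 386] [0.5682 0.2264 0.097 ]
top [298.  193.9] [295 190   7   9  55] [ 0.5924 -0.08    0.097 ]
```

View pics/s14.png

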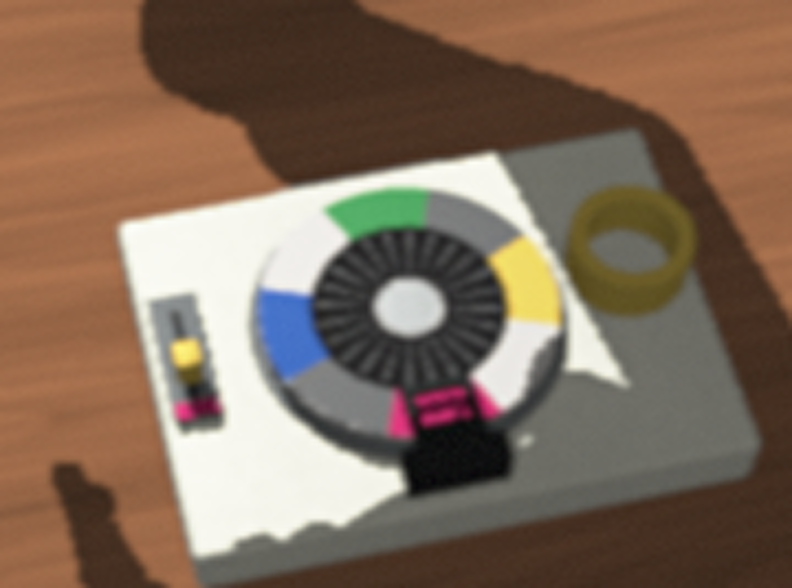

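View pics/t14.png

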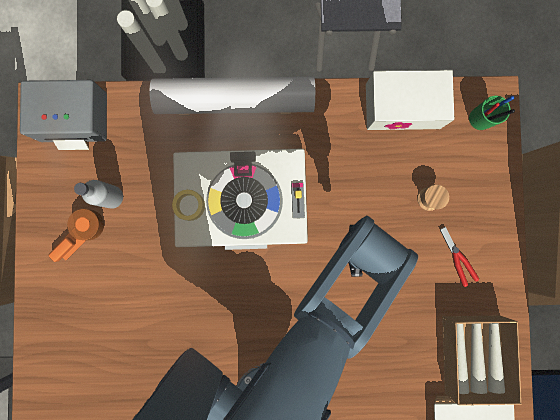

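The tab moved 29.7 mm by the top view (stop at 30), the wheel sits at about 0°, and nothing else has moved. Handing in.

```bash
python3 -c "
from bench import *
print(hand_in())"
```

```text
the job is handed in; nothing more can be done
None
```

The dispenser is set: the magenta sector fills the window and the lock tab is at its home stop. I handed the job in with the arm clear at about 18 s. It gave no verdict.

- **Wheel:** I pressed the shut fingers on the black ring and dragged the wheel clockwise by about 105°. Below roughly 13 N the finger slipped several times, so I moved it out to about 47 mm from the axle and pressed a little more. The last pictures put magenta at -0.5° (scene view) and +0.5° (top view), against an allowance of about 10°.
- **Force:** The readings I took between moves peaked at about 15 N straight down, or roughly 17 N including the sideways drag. I could not see force between those readings, so a brief higher peak would not show. The spring figures in the task, applied to how far the wheel was pressed in, would give nearly 20 N at the deepest point. The sideways drag I measured (about 6 N) fits the wrist readings better.
- **Lock tab:** I pushed it only after the wheel was set and the finger lifted off. It went to its stop, where the reading rose to about 13 N with no further travel. The top view shows 29.7 mm of movement. The scene view gives about 33 mm, probably because that colour patch also takes in the side of the tab.
- **Everything else:** In the last pictures the tape roll, flask, twine, tape gun and snips are where they started. I compared the tape roll by measured position and the other four only by eye.

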